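# Find the slide drop-box hatch that rocks and push it open

## Robot

A 6-joint arm with a two-finger parallel gripper is mounted at the origin on a cart in front of the work surface, level with it; the furniture and walls round the work are solid. World frame = base frame: x ahead of the robot, y to its left, z up, the work surface at z = 0. Lengths are in m, angles in rad, forces in N, time in s.
With the tool pointing down it reaches from about 0.225 to 0.875 m from the base axis. Payload 3.4 kg.
Tool frame: the origin (TCP) lies at the very end of the fingers, on their centre line; the grasp point (between the pads) lies 19 mm behind it (grip_depth is the distance from the TCP to the grasp point, in m); x points along the fingers, z is the direction in which the jaws open and shut, and the axes are right-handed (so a half turn about x gives the same grasp; the last joint's range is limited). The gripper opens to 85 mm and grips with 20 to 120 N. Pads are 22 mm wide; open, the fingers measure 114 mm over their backs; the gripper's body (76 mm by 85 mm) begins 54 mm behind the grasp point. The pads swing forward as they close: fully open they stand 13 mm farther back than shut.
Start: joints at [-1.436, 0.276, 1.505, -0, 1.361, -0.121], TCP at [0.145, -0.556, 0.231] pointing down, gripper open.
Joint ranges: [-2.89, 2.89], [-0.75, 2.08], [0.22, 2.7], [-1.18, 4.32], [0.11, 2.71], [-2.7, 2.7]. Speed limits (rad/s): [2.57, 2.57, 3.14, 3.14, 3.14, 3.14].

## Interface

Orientations are given as a unit quaternion [w, x, y, z].
In Python, from rig import get_state, get_image, sign_off, grip_depth gives the robot as it stands. The module is installed in compiled form; this text tells all that it offers.
- The arm moves only by the tool arm_command, never from a script. Its argument "series" is a list of rows, each an object with "dp": the shift along the tool's x, y, z scaled (see below), a list of three; "angular": the turn, a rotation vector about the tool's x, y, z scaled (see below), a list of three; "gripper": the finger opening in mm, from 0 to 85.4. A call has exactly 8 rows; each row shifts and turns the pose as measured when the row begins, along the tool's axes as they then stand; what a row does not reach is not made up. The controller multiplies each number of a shift by 0.12 m and each number of a turn by 90 degrees. A row lasts 1/8 s, in which the tool goes at most 62.5 mm and 10.7 degrees, less where a joint would pass 70% of its speed; a pose out of reach is approached as far as the arm can. A call with a number of a shift or a turn outside -1 to 1 is refused whole. A call with a gripper value outside its range is refused whole. The fingers move at their own pace and stop on an object; "grip_force" is the grip in N (left out, the last holds). Time passes only in rows, so rows that do not move let the fingers close, or fill a call up. It gives the time, the measured TCP pose, the force and the opening at its end, in the units of the state.
- get_state(): the state, without advancing time (a new reading comes with each control period).
- get_image(name): name is "scene" or "top" or "wrist"; returns a dict with "image" (420x560x3 uint8, blue, green, red), "depth" (420x560 float32, m along the optical axis (not along the pixel's ray), 0 where there is no reading), "mtx" (3x3 intrinsics, pixels), "k1" (the pictures are not rectified: a ray, as slopes to the right and down, at radius r is drawn at 1 + k1 r^2 times it, then the intrinsics apply), "view" (4x4, takes a point from world to camera coordinates); the wrist camera has in their place "mount" (4x4, takes a point from camera to tool coordinates, whose origin is the TCP and whose axes are the tool frame's). Camera axes: x right, y up, looking along -z (the intrinsics and any distortion apply to the point x, -y, -z); pixel columns grow to the right and rows downward; lengths in m; the calibration is good to about 2 mm. A picture is of the moment at which its call begins: read the wrist's pose just before it.
- sign_off(): hands the job in, once; it reports no verdict.
The state is a dict: "clock": time; "qpos": joint angles; "qd": joint speeds; "effort": joint torques, N m; "position": TCP position; "ee_rot": TCP orientation; "contact_force": force on the tool from outside, world axes, zero at the start; "moment": the same for the moment, N m; "width": finger opening in m.
Only numpy, scipy, OpenCV 4.12 (cv2) and the standard library are available. Lean on these libraries where they do the work, as an engineer would, in place of code of your own. Each camera call takes 0.05 s, during which the arm holds its last target. There are 200 camera calls.

## Task

The white drop-off box on the counter has four identical metal hatches in its top; three are blocked by a full cassette underneath and one is free. Press each hatch in turn, on the ribbed part by its far edge, until you find the one that rocks, then push that hatch down until it tips over and stays wide open, and take the hand away. Do not force the blocked hatches, and leave the small things standing on and around the box where they are.

Things in the scene. Friction and masses are not known exactly. Their poses are not given: they have to be found in the camera images.
- drop_unit: white drop-off box, fixed to the counter, 108 (x) x 408 (y) x 85 mm high, turned a little; origin at its underside near the middle, x away from the robot, y left, z up. Four identical hatches in its top, in a row, centres at y = +156, +70, -70, -156 mm of its frame; between the 2nd and 3rd a plain 60 mm ledge. Pressing with more than 60 N counts as forcing
- hatch_1_ribs (a point): leftmost hatch: middle of the three ribs on its top face (85 mm above the counter when shut), 14 mm inside its far edge; press here. The hatch is a metal plate 80 (x) x 76 (y) x 5 mm, flush with the box's top. The point moves with the hatch; its axes are the box's when shut
- hatch_2_ribs (a point): the same point on the second hatch from the left. Below each hatch is a bay 88 (x) x 80 mm (y), its floor 4 mm above the counter; a 6 mm gap lies beyond its far edge. What stands in the bay cannot be seen while the hatch is shut. In the free bay is only an empty cassette 18 mm high
- hatch_3_ribs (a point): the same point on the third hatch from the left
- hatch_4_ribs (a point): the same point on the fourth hatch (rightmost)
- hatch_1 (a joint): tilt of the leftmost hatch about a pivot along the box's y axis, 8 mm below the top face and 34 mm nearer the robot than the ribs. 0 = shut and flush, grows as the far edge sinks and the near edge rises, 1.13 rad = fully open at its stop
- hatch_2 (a joint): the same for the second hatch. Behaviour of all: a blocked hatch gives only about 0.05 rad (2 mm at the ribs) and is then solid
- hatch_3 (a joint): the same for the third hatch. The free hatch swings down under less than 1 N; let go below about 0.4 rad it falls shut again; pushed beyond about 0.8 rad (a fingertip at the ribs 20 to 25 mm below the top face) it tips over, falls open by its own weight and stays
- hatch_4 (a joint): the same for the fourth hatch
- tape_roll: bystander: roll of label tape lying on the ledge in the middle of the box, 55 mm across, 18 mm high; origin at its underside
- specimen_cup: bystander: white lidded cup, 49 mm across, 55 mm high, standing on the counter behind the box to the left; origin at its underside
- dropper_vial: bystander: small capped vial, 26 mm across, 58 mm high, standing on the counter by the right end of the box; origin at its underside
- petri_dish: bystander: covered culture dish, 93 mm across, 16 mm high, on the counter behind the box to the right; origin at its underside

How it is judged:
By the outcome, as a careful person would: the job done as asked, in the order asked, and still so for the second after the job is handed in, with the robot touching nothing.
It also fails if it takes over 45 s, if anything falls off the work surface, if the arm or the gripper's body presses on something with over 40 N, if the wrist force passes 120 N, or if a joint passes its speed limit or range.

## Working session

There is one attempt and no reset: what is moved stays moved. The work goes in short steps, Python scripts to look and compute and a tool call to move; the robot and the scene stay as the last step left them, time stands still between calls to the robot, and variables do not carry over. Pictures are saved under pics/ and viewed, about 8 in all and at most 12, crops included, and the job is handed in when it is done.

Besides the shell and the picture viewer there is one more tool, called by a JSON object that holds its "method" and its "body", one argument or row to a line. arm_command: Moves the arm, as the interface text tells. Its arguments: {"type":"object","properties":{"series":{"type":"array","items":{"type":"object","properties":{"dp":{"type":"array","items":{"type":"number"}},"angular":{"type":"array","items":{"type":"number"}},"gripper":{"type":"number"}}}},"grip_force":{"type":"number"}},"required":["series"]}

```bash
mkdir -p pics; cat > h.py <<'E'
import numpy as np, cv2
from rig import *
def world_points(d):
    # per-pixel world points from depth
    h,w=d['depth'].shape; K=np.array(d['mtx']); k1=d['k1']
    v,u=np.mgrid[0:h,0:w]
    p=np.stack([u.ravel(),v.ravel()],1).astype(np.float64).reshape(-1,1,2)
    r=cv2.undistortPoints(p,K,np.array([k1,0,0,0.])).reshape(h,w,2)
    z=d['depth']; c=np.stack([r[...,0]*z,-r[...,1]*z,-z,np.ones_like(z)],-1)
    T=np.linalg.inv(np.array(d['view']))
    return (c@T.T)[...,:3], z>0
E
python3 - <<'E'
from h import *
s=get_state(); print(s)
for n in('scene','top'):
    d=get_image(n); cv2.imwrite(f'pics/{n}0.png',d['image']); np.savez(f'{n}0.npz',**d)
    W,ok=world_points(d)
    m=ok&(abs(W[...,2]-.085)<.006); print(n,d['k1'],m.sum())
    pts=W[m][:,:2].astype(np.float32)
    print(cv2.minAreaRect(pts), np.median(W[m],0))
E
```

```text
{'clock': 0.0, 'qpos': array([-1.43599855e+00,  2.76593386e-01,  1.50618184e+00, -2.62453601e-06,
        1.36071003e+00, -1.20978936e-01]), 'qd': array([-0.00216147,  0.0002138 ,  0.00016405, -0.00016787, -0.00047968,
       -0.00109563]), 'effort': array([ 1.16350442e-03, -4.16764462e+01, -2.45805699e+01, -1.41370248e-05,
        1.09811506e-02, -2.60997538e-06]), 'position': array([ 0.14540337, -0.55573573,  0.23042124]), 'ee_rot': array([ 0.55920955,  0.43261557,  0.56016364, -0.43167713]), 'contact_force': array([0.53107764, 0.39226016, 0.44319964]), 'moment': array([0.01230964, 0.0527324 , 0.00618697]), 'width': 0.08593425931348855}
scene -0.06054742199382988 11594
((0.5049644708633423, 1.0598735809326172), (3.338681697845459, 0.6801139116287231), 89.9212417602539) [ 0.5493572  -0.21710833  0.08531757]
top -0.030199481215896752 11284
((0.6123169660568237, -0.09112578630447388), (1.3324377536773682, 0.4855898916721344), 88.8178939819336) [ 0.44715412 -0.09763     0.0846157 ]
```

View pics/top0.png

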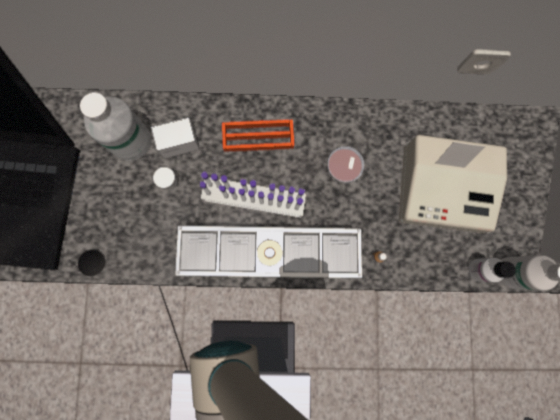

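View pics/scene0.png

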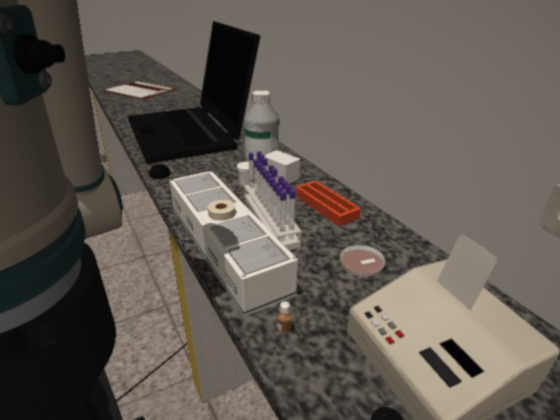

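The top view shows the box at pixels (177–361, 227–277), with hatches centred near (198,251), (238,251), (301,253) and (340,253). The tape roll is at (269,252) and the vial at (380,257). A tube rack stands just behind the box at (203–306, 175–215). The scene view confirms this, and the arm's shadow falls near hatch 3.

```bash
python3 - <<'E'
from h import *
d=dict(np.load('top0.npz')); W,ok=world_points(d); img=d['image']
roi=np.zeros(ok.shape,bool); roi[220:285,165:372]=1
m=ok&roi&(abs(W[...,2]-.085)<.008)
n,l,st,ce=cv2.connectedComponentsWithStats(m.astype(np.uint8)); i=1+st[1:,4].argmax(); print(st[i])
P=W[l==i]; print('z',np.median(P[:,2])); r=cv2.minAreaRect(P[:,:2].astype(np.float32)); print(r)
# scene camera cross-check
e=dict(np.load('scene0.npz')); We,oe=world_points(e); 
re=np.zeros(oe.shape,bool); re[165:305,165:300]=1
me=oe&re&(abs(We[...,2]-.085)<.006)
n,l,st,ce=cv2.connectedComponentsWithStats(me.astype(np.uint8)); i=1+st[1:,4].argmax()
print('scene',cv2.minAreaRect(We[l==i][:,:2].astype(np.float32)),np.median(We[l==i][:,2]))
# heights behind the box
for (a,b,c,f,t) in((170,218,195,310,'rack'),(165,190,150,178,'cup'),(245,270,370,390,'vial'),(236,268,254,286,'tape'),(118,152,150,195,'')):
    w=W[a:b,c:f].reshape(-1,3); zz=w[:,2]; q=w[zz>(.1 if t=='tape' else .02)]
    if t=='tape': q=q[q[:,2]>.095]
    if len(q): print(t,q.min(0).round(3),q.max(0).round(3),np.percentile(q[:,2],95).round(3))
big=cv2.resize(img[215:290,165:375],None,fx=3.8,fy=3.8,interpolation=cv2.INTER_CUBIC); cv2.imwrite('pics/crop0.png',big)
E
```

```text
[ 175  226  187   51 7804]
z 0.08451590591648789
((0.4284180700778961, -0.055599287152290344), (0.10707147419452667, 0.40898334980010986), 0.5854365229606628)
scene ((0.42839914560317993, -0.05697990953922272), (0.11007187515497208, 0.4115983545780182), 0.6143210530281067) 0.08524786866921347
rack [ 0.385 -0.137  0.02 ] [0.6   0.108 0.948] 0.137
cup [ 0.385 -0.051  0.02 ] [0.619 0.221 0.948] 0.058
vial [ 0.385 -0.327  0.021] [ 0.439 -0.051  0.948] 0.059
tape [ 0.385 -0.081  0.1  ] [ 0.45  -0.029  0.948] 0.105
 [ 0.385 -0.051  0.02 ] [0.74  0.23  0.948] 0.067
```

View pics/crop0.png

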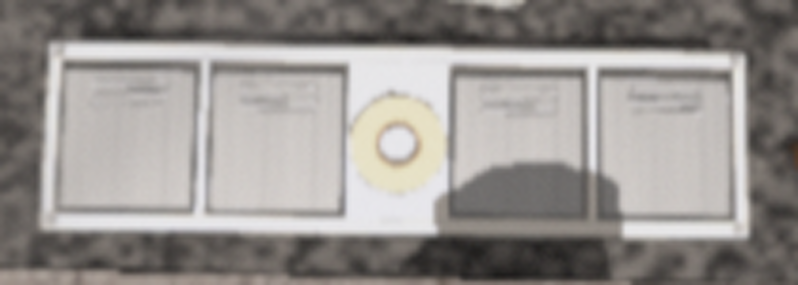

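```bash
cat >> h.py <<'E'
from scipy.spatial.transform import Rotation as R
def rot(s): q=s['ee_rot']; return R.from_quat([q[1],q[2],q[3],q[0]])
C=np.array([.4284,-.0563]); YAW=np.deg2rad(.6)
def box(x,y,z):
    c,s=np.cos(YAW),np.sin(YAW); return np.array([C[0]+c*x-s*y,C[1]+s*x+c*y,z])
def target_rot(flip=1):  # tool x down, jaw axis (tool z) along box y
    z=flip*np.array([-np.sin(YAW),np.cos(YAW),0]); x=np.array([0,0,-1.])
    return R.from_matrix(np.stack([x,np.cross(z,x),z],1))
def plan(p,flip=1):
    s=get_state(); r=rot(s); g=target_rot(flip)
    w=(r.inv()*g).as_rotvec(); d=np.asarray(p)-s['position']
    print('pos',s['position'].round(4),'F',s['contact_force'].round(1),'t',round(s['clock'],2))
    print('turn units',(w/(np.pi/2)).round(3),'deg',np.rad2deg(w).round(1))
    print('shift units in current tool axes',(r.inv().apply(d)/.12).round(3),' in target axes',(g.inv().apply(d)/.12).round(3))
E
python3 - <<'E'
from h import *
s=get_state(); print(rot(s).as_matrix().round(2))
for f in(1,-1): plan(box(.025,.156,.20),f)
d=dict(np.load('top0.npz')); W,ok=world_points(d)
X,Y,Z=W[...,0],W[...,1],W[...,2]
m=(X>.495)&(X<.62)&(Y>-.15)&(Y<.12)&(Z>.02)&(Z<.3); print('rack',W[m].min(0),W[m].max(0))
# box edges by y bin, and dark far gap row
g=cv2.cvtColor(d['image'],cv2.COLOR_BGR2GRAY)
b=(abs(Z-.085)<.006)&(X>.35)&(X<.5)
E=[]
for y in np.arange(-.24,.14,.02):
    q=X[b&(abs(Y-y)<.01)]; E.append((y,q.min(),q.max()))
E=np.array(E); print(np.polyfit(E[:,0],E[:,1],1),np.polyfit(E[:,0],E[:,2],1))
for c in(198,238,301,340): print(c,[(r,int(g[r,c-5:c+6].mean()),round(float(X[r,c]),3)) for r in range(226,246)])
E
```

```text
[[-0.    0.97  0.25]
 [ 0.    0.25 -0.97]
 [-1.    0.   -0.  ]]
pos [ 0.1454 -0.5558  0.2305] F [ 0.9  0.5 -0.4] t 0.1
turn units [-1.844 -0.    -0.002] deg [-1.659e+02 -0.000e+00 -1.000e-01]
shift units in current tool axes [ 0.263  3.853 -4.64 ]  in target axes [ 0.254 -2.61   5.438]
pos [ 0.1454 -0.5558  0.2305] F [ 0.9  0.5 -0.4] t 0.1
turn units [ 0.156 -0.001  0.   ] deg [14.1 -0.1  0. ]
shift units in current tool axes [ 0.263  3.853 -4.64 ]  in target axes [ 0.254  2.61  -5.438]
rack [ 0.51722261 -0.13725526  0.0200079 ] [0.59983036 0.10775872 0.14054112]
[-0.00955028  0.3757283 ] [-0.01178215  0.48029552]
198 [(226, 172, 0.49), (227, 220, 0.478), (228, 228, 0.476), (229, 223, 0.474), (230, 187, 0.472), (231, 126, 0.47), (232, 105, 0.47), (233, 143, 0.466), (234, 174, 0.463), (235, 174, 0.46), (236, 175, 0.458), (237, 175, 0.456), (238, 165, 0.454), (239, 171, 0.452), (240, 181, 0.449), (241, 179, 0.447), (242, 177, 0.445), (243, 182, 0.443), (244, 185, 0.441), (245, 186, 0.439)]
238 [(226, 120, 0.492), (227, 181, 0.481), (228, 219, 0.478), (229, 224, 0.476), (230, 213, 0.474
[... 349 characters left out ...]
229, 223, 0.48), (230, 228, 0.478), (231, 220, 0.476), (232, 180, 0.473), (233, 127, 0.473), (234, 114, 0.473), (235, 153, 0.467), (236, 185, 0.464), (237, 187, 0.462), (238, 189, 0.46), (239, 194, 0.458), (240, 190, 0.456), (241, 180, 0.453), (242, 172, 0.451), (243, 178, 0.449), (244, 183, 0.446), (245, 184, 0.445)]
340 [(226, 53, 0.499), (227, 88, 0.497), (228, 160, 0.494), (229, 214, 0.483), (230, 227, 0.48), (231, 226, 0.478), (232, 197, 0.476), (233, 144, 0.474), (234, 118, 0.473), (235, 135, 0.474), (236, 168, 0.466), (237, 186, 0.465), (238, 189, 0.462), (239, 179, 0.46), (240, 165, 0.458), (241, 176, 0.456), (242, 185, 0.453), (243, 173, 0.451), (244, 175, 0.449), (245, 190, 0.447)]
```

{"method": "arm_command", "body": {
  "series": [
    {"dp":[0,0.21,-0.44],"angular":[0.08,0,0],"gripper":0},
    {"dp":[0,0.21,-0.44],"angular":[0.07,0,0],"gripper":0},
    {"dp":[0,0.21,-0.45],"angular":[0,0,0],"gripper":0},
    {"dp":[0,0.21,-0.45],"angular":[0,0,0],"gripper":0},
    {"dp":[0,0.21,-0.45],"angular":[0,0,0],"gripper":0},
    {"dp":[0,0.21,-0.45],"angular":[0,0,0],"gripper":0},
    {"dp":[0,0.21,-0.45],"angular":[0,0,0],"gripper":0},
    {"dp":[0,0.21,-0.45],"angular":[0,0,0],"gripper":0}
  ],
  "grip_force": 40
}}

```text
clock: 1.1
position: [0.3257, -0.1077, 0.2285]
ee_rot: [0.5, 0.502, 0.501, -0.498]
contact_force: [0.7, -0.4, 0.4]
width: 0.0001
```

```bash
python3 -c "
from h import *
plan(box(.025,.156,.17),-1)"
```

```text
pos [ 0.3257 -0.1077  0.2285] F [ 0.7 -0.4  0.4] t 1.1
turn units [-0.006 -0.003 -0.002] deg [-0.5 -0.3 -0.1]
shift units in current tool axes [ 0.498  1.051 -1.727]  in target axes [ 0.488  1.069 -1.719]
```

{"method": "arm_command", "body": {
  "series": [
    {"dp":[0.08,0.21,-0.36],"angular":[-0.006,-0.003,0],"gripper":0},
    {"dp":[0.08,0.21,-0.36],"angular":[0,0,0],"gripper":0},
    {"dp":[0.08,0.21,-0.36],"angular":[0,0,0],"gripper":0},
    {"dp":[0.08,0.2,-0.36],"angular":[0,0,0],"gripper":0},
    {"dp":[0.08,0.15,-0.2],"angular":[0,0,0],"gripper":0},
    {"dp":[0.06,0.05,-0.05],"angular":[0,0,0],"gripper":0},
    {"dp":[0,0,0],"angular":[0,0,0],"gripper":0},
    {"dp":[0,0,0],"angular":[0,0,0],"gripper":0}
  ]
}}

```text
clock: 2.1
position: [0.4489, 0.106, 0.1712]
ee_rot: [0.506, 0.495, 0.503, -0.496]
contact_force: [-0.3, -0.7, -0.2]
width: -0.0
```

```bash
cat > look.py <<'E'
import sys
from h import *
s=get_state(); d=get_image('wrist'); cv2.imwrite(f'pics/{sys.argv[1]}.png',d['image'])
T=np.eye(4); T[:3,:3]=rot(s).as_matrix(); T[:3,3]=s['position']
d['view']=np.linalg.inv(T@np.array(d['mount'])); W,ok=world_points(d); np.savez('w.npz',W=W,ok=ok,img=d['image'])
print(np.array(d['mount']).round(3))
for (u,v) in((280,210),(100,210),(460,210),(280,100),(280,350)): print(u,v,W[v,u].round(4))
E
python3 look.py wrist1; python3 -c "
from h import *
plan(box(.025,.156,.1),-1)"
```

```text
[[-0.     0.263 -0.965 -0.143]
 [ 0.001  0.965  0.263  0.066]
 [ 1.    -0.001 -0.001 -0.001]
 [ 0.     0.     0.     1.   ]]
280 210 [0.4516 0.106  0.0862]
100 210 [0.4248 0.2825 0.001 ]
460 210 [ 0.4536 -0.0247  0.0847]
280 100 [ 0.5304  0.1071 -0.0008]
280 350 [ 0.1108  0.0978 -0.1972]
pos [0.4489 0.1059 0.1713] F [-0.1 -0.3  0.4] t 2.15
turn units [ 0.005  0.002 -0.001] deg [ 0.4  0.2 -0.1]
shift units in current tool axes [0.594 0.022 0.048]  in target axes [0.594 0.023 0.05 ]
```

View pics/wrist1.png

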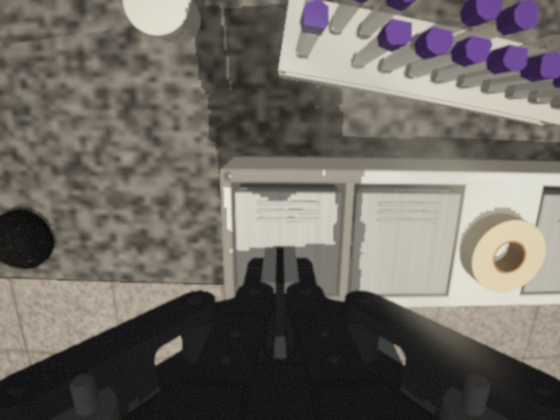

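The wrist view shows hatch 1's three ribs around (289,210) and hatch 2's around (408,211). The tape roll is at (508,253), and the rack is well beyond the box.

```bash
python3 -c "
from h import *
f=np.load('w.npz')
for n,u,v in(('h1',289,210),('h2',408,211)): print(n,f['W'][v-2:v+3,u-2:u+3].reshape(-1,3).mean(0).round(4))
print(box(.025,.156,.085),box(.025,.07,.085))
i=1+0
"
```

```text
h1 [0.4517 0.0997 0.0861]
h2 [0.4525 0.0145 0.086 ]
[0.45176503 0.09995324 0.085     ] [0.4526656  0.01395796 0.085     ]
```

Agreement is within 1 mm. Next I descend to just above hatch 1.

{"method": "arm_command", "body": {
  "series": [
    {"dp":[0.05,0.02,0.04],"angular":[0.005,0.002,0],"gripper":0},
    {"dp":[0.16,0,0],"angular":[0,0,0],"gripper":0},
    {"dp":[0.16,0,0],"angular":[0,0,0],"gripper":0},
    {"dp":[0.15,0,0],"angular":[0,0,0],"gripper":0},
    {"dp":[0.08,0,0],"angular":[0,0,0],"gripper":0},
    {"dp":[0.03,0,0],"angular":[0,0,0],"gripper":0},
    {"dp":[0,0,0],"angular":[0,0,0],"gripper":0},
    {"dp":[0,0,0],"angular":[0,0,0],"gripper":0}
  ]
}}

```text
clock: 3.15
position: [0.4531, 0.0953, 0.0958]
ee_rot: [0.503, 0.502, 0.498, -0.498]
contact_force: [0.2, 0.3, -0.5]
width: -0.0004
```

```bash
python3 -c "
from h import *
plan(box(.025,.156,.085),-1)"
```

```text
pos [0.4531 0.0953 0.0958] F [ 0.2  0.3 -0.5] t 3.15
turn units [-0.006  0.001 -0.006] deg [-0.5  0.1 -0.5]
shift units in current tool axes [ 0.09  -0.012 -0.039]  in target axes [ 0.09  -0.01  -0.039]
```

{"method": "arm_command", "body": {
  "series": [
    {"dp":[0.02,0,-0.03],"angular":[0,0,0],"gripper":0},
    {"dp":[0.02,0,0],"angular":[0,0,0],"gripper":0},
    {"dp":[0.02,0,0],"angular":[0,0,0],"gripper":0},
    {"dp":[0.015,0,0],"angular":[0,0,0],"gripper":0},
    {"dp":[0.015,0,0],"angular":[0,0,0],"gripper":0},
    {"dp":[0.015,0,0],"angular":[0,0,0],"gripper":0},
    {"dp":[0.01,0,0],"angular":[0,0,0],"gripper":0},
    {"dp":[0.01,0,0],"angular":[0,0,0],"gripper":0}
  ]
}}

```text
clock: 4.15
position: [0.4542, 0.0996, 0.0836]
ee_rot: [0.504, 0.502, 0.497, -0.497]
contact_force: [-3.5, -0.1, 12.4]
width: 0.0002
```

```bash
python3 -c "
from h import *
plan(box(.025,.156,.085),-1)"
```

```text
pos [0.4542 0.0996 0.0836] F [-3.5 -0.1 12.4] t 4.15
turn units [-0.005  0.001 -0.008] deg [-0.5  0.1 -0.7]
shift units in current tool axes [-0.012 -0.02  -0.003]  in target axes [-0.012 -0.02  -0.003]
```

{"method": "arm_command", "body": {
  "series": [
    {"dp":[-0.01,-0.02,0],"angular":[0,0,0],"gripper":0},
    {"dp":[0.015,0,0],"angular":[0,0,0],"gripper":0},
    {"dp":[0.018,0,0],"angular":[0,0,0],"gripper":0},
    {"dp":[0.018,0,0],"angular":[0,0,0],"gripper":0},
    {"dp":[0.018,0,0],"angular":[0,0,0],"gripper":0},
    {"dp":[0.018,0,0],"angular":[0,0,0],"gripper":0},
    {"dp":[0.018,0,0],"angular":[0,0,0],"gripper":0},
    {"dp":[0.018,0,0],"angular":[0,0,0],"gripper":0}
  ]
}}

```text
clock: 5.15
position: [0.4523, 0.0996, 0.0836]
ee_rot: [0.505, 0.503, 0.496, -0.495]
contact_force: [-5.1, -0.4, 21.9]
width: 0.0
```

Hatch 1 is solid: 22 N with no further travel. I move to hatch 2.

{"method": "arm_command", "body": {
  "series": [
    {"dp":[-0.13,0,0],"angular":[0,0,-0.01],"gripper":0},
    {"dp":[-0.06,0,0.15],"angular":[0,0,0],"gripper":0},
    {"dp":[0,0,0.25],"angular":[0,0,0],"gripper":0},
    {"dp":[0,0,0.2],"angular":[0,0,0],"gripper":0},
    {"dp":[0,0,0.06],"angular":[0,0,0],"gripper":0},
    {"dp":[0.03,0,0.02],"angular":[0,0,0],"gripper":0},
    {"dp":[0.05,0,0],"angular":[0,0,0],"gripper":0},
    {"dp":[0,0,0],"angular":[0,0,0],"gripper":0}
  ]
}}

```text
clock: 6.15
position: [0.4513, 0.0177, 0.0951]
ee_rot: [0.5, 0.498, 0.502, -0.499]
contact_force: [0.2, 0.5, 1.4]
width: -0.0
```

```bash
python3 -c "
from h import *
plan(box(.025,.07,.085),-1)"
```

```text
pos [0.4513 0.0177 0.0951] F [0.2 0.5 1.4] t 6.15
turn units [-0.004 -0.     0.001] deg [-0.3 -0.   0.1]
shift units in current tool axes [0.084 0.012 0.031]  in target axes [0.084 0.011 0.031]
```

{"method": "arm_command", "body": {
  "series": [
    {"dp":[0.02,0.01,0.025],"angular":[0,0,0],"gripper":0},
    {"dp":[0.02,0,0],"angular":[0,0,0],"gripper":0},
    {"dp":[0.02,0,0],"angular":[0,0,0],"gripper":0},
    {"dp":[0.02,0,0],"angular":[0,0,0],"gripper":0},
    {"dp":[0.018,0,0],"angular":[0,0,0],"gripper":0},
    {"dp":[0.018,0,0],"angular":[0,0,0],"gripper":0},
    {"dp":[0.018,0,0],"angular":[0,0,0],"gripper":0},
    {"dp":[0.018,0,0],"angular":[0,0,0],"gripper":0}
  ]
}}

```text
clock: 7.15
position: [0.4531, 0.0155, 0.0835]
ee_rot: [0.502, 0.498, 0.502, -0.498]
contact_force: [-4.5, -0.1, 18.5]
width: 0.0002
```

```bash
python3 -c "
from h import *
plan(box(.025,.07,.085),-1)"
```

```text
pos [0.4531 0.0155 0.0835] F [-4.5 -0.1 18.5] t 7.15
turn units [-0.002 -0.    -0.   ] deg [-0.2 -0.  -0. ]
shift units in current tool axes [-0.012 -0.004  0.012]  in target axes [-0.012 -0.004  0.012]
```

Hatch 2 is blocked as well, with 18.5 N at the same depth. I go over the tape roll, high, to hatch 3.

{"method": "arm_command", "body": {
  "series": [
    {"dp":[-0.3,0,0],"angular":[0,0,0],"gripper":0},
    {"dp":[-0.15,0,0.15],"angular":[0,0,0],"gripper":0},
    {"dp":[0,0,0.35],"angular":[0,0,0],"gripper":0},
    {"dp":[0,0,0.35],"angular":[0,0,0],"gripper":0},
    {"dp":[0,0,0.25],"angular":[0,0,0],"gripper":0},
    {"dp":[0,0,0.07],"angular":[0,0,0],"gripper":0},
    {"dp":[0.12,0,0],"angular":[0,0,0],"gripper":0},
    {"dp":[0.1,0,0],"angular":[0,0,0],"gripper":0}
  ]
}}

```text
clock: 8.15
position: [0.4548, -0.1273, 0.1128]
ee_rot: [0.503, 0.499, 0.501, -0.497]
contact_force: [0.2, 0.3, 1.2]
width: -0.0
```

```bash
python3 -c "
from h import *
plan(box(.025,-.07,.085),-1)"
```

```text
pos [ 0.4548 -0.1273  0.1128] F [0.2 0.3 1.2] t 8.15
turn units [-0.001 -0.    -0.003] deg [-0.1 -0.  -0.3]
shift units in current tool axes [ 0.231 -0.007 -0.011]  in target axes [ 0.231 -0.006 -0.011]
```

{"method": "arm_command", "body": {
  "series": [
    {"dp":[0.08,-0.006,-0.01],"angular":[0,0,0],"gripper":0},
    {"dp":[0.06,0,0],"angular":[0,0,0],"gripper":0},
    {"dp":[0.03,0,0],"angular":[0,0,0],"gripper":0},
    {"dp":[0.02,0,0],"angular":[0,0,0],"gripper":0},
    {"dp":[0.02,0,0],"angular":[0,0,0],"gripper":0},
    {"dp":[0.018,0,0],"angular":[0,0,0],"gripper":0},
    {"dp":[0.018,0,0],"angular":[0,0,0],"gripper":0},
    {"dp":[0.018,0,0],"angular":[0,0,0],"gripper":0}
  ]
}}

```text
clock: 9.15
position: [0.4534, -0.1231, 0.0836]
ee_rot: [0.503, 0.498, 0.503, -0.496]
contact_force: [-3.8, 1.3, 17.0]
width: -0.0003
```

```bash
python3 -c "
from h import *
plan(box(.025,-.07,.085),-1)"
```

```text
pos [ 0.4534 -0.1231  0.0836] F [-3.8  1.3 17. ] t 9.15
turn units [ 0.001 -0.001 -0.002] deg [ 0.1 -0.1 -0.2]
shift units in current tool axes [-0.012  0.006  0.024]  in target axes [-0.012  0.006  0.024]
```

Hatch 3 is blocked too. I move to hatch 4.

{"method": "arm_command", "body": {
  "series": [
    {"dp":[-0.13,0,0],"angular":[0,0,0],"gripper":0},
    {"dp":[-0.06,0,0.15],"angular":[0,0,0],"gripper":0},
    {"dp":[0,0.01,0.25],"angular":[0,0,0],"gripper":0},
    {"dp":[0,0,0.22],"angular":[0,0,0],"gripper":0},
    {"dp":[0,0,0.08],"angular":[0,0,0],"gripper":0},
    {"dp":[0.03,0,0.02],"angular":[0,0,0],"gripper":0},
    {"dp":[0.05,0,0],"angular":[0,0,0],"gripper":0},
    {"dp":[0,0,0],"angular":[0,0,0],"gripper":0}
  ]
}}

```text
clock: 10.15
position: [0.4555, -0.215, 0.0972]
ee_rot: [0.504, 0.498, 0.502, -0.496]
contact_force: [0.2, 0.9, 0.1]
width: -0.0002
```

```bash
python3 -c "
from h import *
plan(box(.025,-.156,.085),-1)"
```

```text
pos [ 0.4555 -0.215   0.0972] F [0.2 0.9 0.1] t 10.15
turn units [ 0.001 -0.    -0.003] deg [ 0.1 -0.  -0.3]
shift units in current tool axes [ 0.102 -0.004 -0.025]  in target axes [ 0.102 -0.004 -0.025]
```

{"method": "arm_command", "body": {
  "series": [
    {"dp":[0.03,-0.004,-0.02],"angular":[0,0,0],"gripper":0},
    {"dp":[0.03,0,0],"angular":[0,0,0],"gripper":0},
    {"dp":[0.02,0,0],"angular":[0,0,0],"gripper":0},
    {"dp":[0.02,0,0],"angular":[0,0,0],"gripper":0},
    {"dp":[0.02,0,0],"angular":[0,0,0],"gripper":0},
    {"dp":[0.018,0,0],"angular":[0,0,0],"gripper":0},
    {"dp":[0.018,0,0],"angular":[0,0,0],"gripper":0},
    {"dp":[0.018,0,0],"angular":[0,0,0],"gripper":0}
  ]
}}

```text
clock: 11.15
position: [0.4559, -0.2111, 0.0754]
ee_rot: [0.505, 0.498, 0.502, -0.495]
contact_force: [0.2, 0.5, 0.5]
width: 0.0002
```

```bash
python3 -c "
from h import *
plan(box(.025,-.156,.085),-1)"
```

```text
pos [ 0.4559 -0.2111  0.0754] F [0.2 0.5 0.5] t 11.15
turn units [ 0.002 -0.    -0.004] deg [ 0.2 -0.  -0.3]
shift units in current tool axes [-0.08  -0.007  0.008]  in target axes [-0.08  -0.007  0.008]
```

Hatch 4 gives freely (10 mm down, 0.5 N). I push it past the tipping point.

{"method": "arm_command", "body": {
  "series": [
    {"dp":[0.03,-0.004,0.005],"angular":[0,0,0],"gripper":0},
    {"dp":[0.03,0,0],"angular":[0,0,0],"gripper":0},
    {"dp":[0.03,0,0],"angular":[0,0,0],"gripper":0},
    {"dp":[0.03,0,0],"angular":[0,0,0],"gripper":0},
    {"dp":[0.02,0,0],"angular":[0,0,0],"gripper":0},
    {"dp":[0.01,0,0],"angular":[0,0,0],"gripper":0},
    {"dp":[0,0,0],"angular":[0,0,0],"gripper":0},
    {"dp":[0,0,0],"angular":[0,0,0],"gripper":0}
  ]
}}

```text
clock: 12.15
position: [0.4548, -0.2117, 0.0556]
ee_rot: [0.504, 0.498, 0.503, -0.495]
contact_force: [0.5, -0.4, -0.8]
width: 0.0001
```

```bash
python3 look.py wrist2 | tail -0; python3 -c "
from h import *
plan(box(.025,-.156,.058),-1)"
```

```text
pos [ 0.4548 -0.2117  0.0556] F [ 0.8  0.1 -0.5] t 12.2
turn units [ 0.002 -0.    -0.003] deg [ 0.2 -0.  -0.2]
shift units in current tool axes [-0.02   0.002  0.002]  in target axes [-0.02   0.002  0.002]Exception ignored on flushing sys.stdout:
BrokenPipeError: [Errno 32] Broken pipe
```

View pics/wrist2.png

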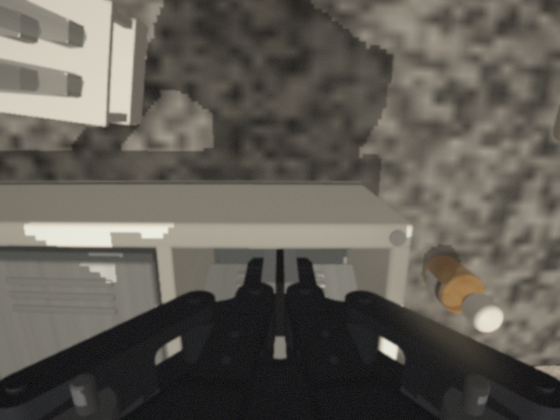

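The fingers are in bay 4 at (280,260). The hatch is tilted, with its ribs at about row 280, and the vial at (465,290) is clear. I lift straight out.

{"method": "arm_command", "body": {
  "series": [
    {"dp":[-0.1,0,0],"angular":[0,0,0],"gripper":0},
    {"dp":[-0.2,0,0],"angular":[0,0,0],"gripper":0},
    {"dp":[-0.3,0,0],"angular":[0,0,0],"gripper":0},
    {"dp":[-0.3,0,0],"angular":[0,0,0],"gripper":0},
    {"dp":[-0.3,0,0],"angular":[0,0,0],"gripper":0},
    {"dp":[-0.1,0,0],"angular":[0,0,0],"gripper":0},
    {"dp":[0,0,0],"angular":[0,0,0],"gripper":0},
    {"dp":[0,0,0],"angular":[0,0,0],"gripper":0}
  ]
}}

```text
clock: 13.2
position: [0.4534, -0.2113, 0.2193]
ee_rot: [0.505, 0.498, 0.502, -0.495]
contact_force: [-0.1, 0.7, 0.0]
width: -0.0004
```

```bash
python3 look.py wrist3; python3 -c "
from h import *
d=get_image('scene'); a=d['image'][150:350,140:400]; b=np.load('scene0.npz')['image'][150:350,140:400]
cv2.imwrite('pics/cmp.png',cv2.resize(np.hstack([b,a]),None,fx=1.5,fy=1.5)); print(get_state()['clock'],get_state()['contact_force'])"
```

```text
[[-0.     0.263 -0.965 -0.143]
 [ 0.001  0.965  0.263  0.066]
 [ 1.    -0.001 -0.001 -0.001]
 [ 0.     0.     0.     1.   ]]
280 210 [ 0.4361 -0.2115  0.0599]
100 210 [ 0.446  -0.0647  0.104 ]
460 210 [ 0.4228 -0.4173  0.0005]
280 100 [ 0.5379 -0.2101  0.0018]
280 350 [-0.4552 -0.2268 -0.8798]
13.3 [ 0.38801423 -0.14108485 -0.78848853]
```

View pics/wrist3.png

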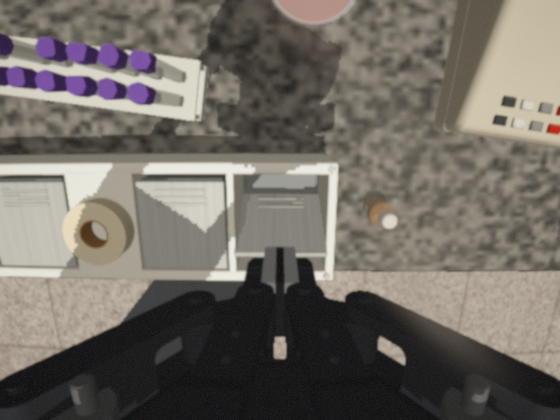

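View pics/cmp.png

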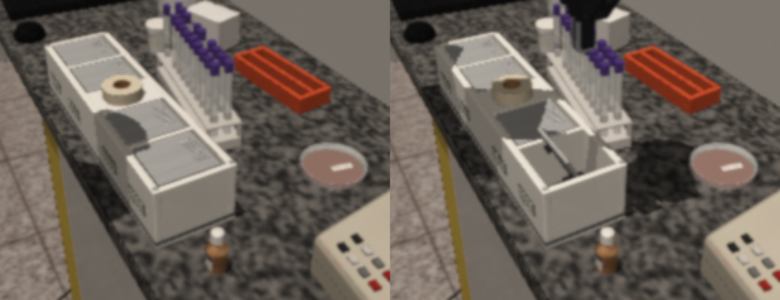

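Hatch 4 stands wide open in both views: wrist (280,215) and the right half of the comparison around (570,150). The tape, vial, cup, dish and rack sit where they were. I check the tilt, then hand in.

```bash
python3 -c "
from h import *
W=np.load('w.npz')['W'][196:236,262:300].reshape(-1,3); W=W[(W[:,2]>.02)&(W[:,2]<.1)]
print('tilt rad',np.arctan(-np.polyfit(W[:,0],W[:,2],1)[0]))
s=get_state(); print(s['position'],s['contact_force'],s['clock']); print(sign_off())"
```

```text
tilt rad 1.137737424801217
[ 0.45328861 -0.21129529  0.21897776] [ 0.38801423 -0.14108485 -0.78848853] 13.3
the job is handed in; nothing more can be done
None
```

Hatch 4, the rightmost, is the free one. It now stands wide open, and I handed the job in at 13.3 s.

- **Blocked hatches:** I pressed hatches 1, 2 and 3 in order at the ribs. Each stopped solid about 1.5 mm down, at readings of 22, 18.5 and 17 N. Forces were read only at the end of each move; these are well under the 60 N limit.
- **Free hatch:** Hatch 4 gave way with about 0.5 N. I pushed it to about 29 mm below the top face and then lifted the hand straight up.
- **Last checks:** With the hand clear, the wrist depth gave a tilt of 1.14 rad, against a stop at 1.13. The tool is at z = 0.219 m with no contact force beyond noise.
- **Bystanders:** The tape roll, vial, cup and dish look unmoved in before-and-after views. I judged that by eye and did not measure their positions again.

No check failed or disagreed.

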